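# Unstack the meal boxes onto their plinths for the product shot

## Robot

A 6-joint arm with a two-finger parallel gripper is mounted at the origin on the work surface. World frame = base frame: x ahead of the robot, y to its left, z up, the work surface at z = 0. Lengths are in m, angles in rad, forces in N, time in s.
With the tool pointing down it reaches from about 0.375 to 0.825 m from the base axis. Payload 5.5 kg.
Tool frame: the origin (TCP) lies where the fingers leave the gripper's body, on its centre line; the fingertips stand 73 mm ahead of it and the grasp point (between the pads) lies 54 mm ahead of it; z points along the fingers, y is the line along which they close (so a half turn about z gives the same grasp; the last joint's range is limited). The gripper opens to 85 mm and grips with 20 to 120 N. Pads are 22 mm wide; open, the fingers measure 114 mm over their backs; the gripper's body (76 mm by 85 mm) begins 54 mm behind the grasp point. The pads swing forward as they close: fully open they stand 13 mm farther back than shut.
Start: joints at [1.314, 0.314, -0.047, 1.21, 0, 1.571], TCP at [0.152, 0.58, 0.304] pointing down, gripper open.
Joint ranges: [-2.67, 2.67], [-0.69, 1.73], [-1.03, 1.25], [-2.08, 2.16], [-1.42, 1.45], [-3.14, 3.14]. Speed limits (rad/s): [2.39, 2.39, 3.01, 3.14, 3.14, 3.14].

## Interface

Orientations are given as [roll, pitch, yaw] about the fixed x, y, z axes, in that order (R = Rz(yaw) Ry(pitch) Rx(roll)).
In Python, from workcell import r gives the robot as it stands. The module is installed in compiled form; this text tells all that it offers.
- The arm moves only by the tool drive_tool, never from a script. Its argument "targets" is a list of rows, each an object with "linear": the shift along the tool's x, y, z in mm, a list of three; "rotation": the turn, a rotation vector about the tool's x, y, z in degrees, a list of three; "hand": the finger opening in mm, from 0 to 85.4. A call has exactly 5 rows; each row shifts and turns the commanded pose from where the row before left it, along the tool's axes as they then stand; what a row does not reach is not made up. A row lasts 1/12 s, in which the tool goes at most 41.7 mm and 7.16 degrees, less where a joint would pass 70% of its speed; a pose out of reach is approached as far as the arm can. A call with a gripper value outside its range is refused whole. The fingers move at their own pace and stop on an object; "newtons" is the grip in N (left out, the last holds). Time passes only in rows, so rows that do not move let the fingers close, or fill a call up. It gives the time, the measured TCP pose, the force, the opening and the grip force at its end, in the units of the state.
- r.get_obs(): the state, without advancing time (a new reading comes with each control period).
- r.get_image(name): name is "side" or "top" or "wrist"; returns a dict with "image" (384x512x3 uint8, red, green, blue), "fx", "fy", "cx", "cy" (pixels), "camera_from_world" (4x4, takes a point from world to camera coordinates). Camera axes: x right, y up, looking along -z (the intrinsics and any distortion apply to the point x, -y, -z); pixel columns grow to the right and rows downward; lengths in m; the calibration is good to about 2 mm. The wrist camera is an equidistant fisheye: a pixel r from the principal point sees the ray r / f radians off the axis. A picture is of the moment at which its call begins. There is no depth.
- r.sign_off(): hands the job in; it is judged then, once.
The state is a dict: "clock": time; "q": joint angles; "qvel": joint speeds; "effort": joint torques, N m; "eef_pos": TCP position; "tcp_rot": TCP orientation; "ft_force": force on the tool from outside, world axes, zero at the start; "torque": the same for the moment, N m; "gripper_width": finger opening in m; "grip_force": force on a finger pad.
Only numpy, scipy, OpenCV 4.12 (cv2) and the standard library are available. Lean on these libraries where they do the work, as an engineer would, in place of code of your own. Each camera call takes 0.05 s, during which the arm holds its last target. There are 200 camera calls.

## Task

The four lidded meal boxes for the product shot stand in one pile. Working from the top of the pile down, one at a time, set each box upright on the plinth that has the same colour as its lid, centred and with its long side along the plinth's long side, and let it go. Keep the boxes level while you carry them, and leave the oil bottle and the roll of tape where they are.

Things in the scene. Friction and masses are not known exactly. Their poses are not given: they have to be found in the camera images.
- red_box: Loose, rigid closed food carton, kraft card with paper side bands and a flat red lid (the top 13 mm) with a round white seal sticker on it; 104 long (its x) x 62 wide (its y) x 36 mm high, at the start the bottom of the pile of four (from below: red, yellow, green, blue). Origin: centre of its underside; z up. Under 0.25 kg. The two ends are alike, so a half turn does not matter.
- yellow_box: Loose, rigid closed food carton, kraft card with paper side bands and a flat yellow lid (the top 13 mm) with a round white seal sticker on it; 84 long (its x) x 53 wide (its y) x 34 mm high, at the start the second from below of the pile of four (from below: red, yellow, green, blue). Origin: centre of its underside; z up. Under 0.25 kg. The two ends are alike, so a half turn does not matter.
- green_box: Loose, rigid closed food carton, kraft card with paper side bands and a flat green lid (the top 13 mm) with a round white seal sticker on it; 66 long (its x) x 44 wide (its y) x 32 mm high, at the start the third from below of the pile of four (from below: red, yellow, green, blue). Origin: centre of its underside; z up. Under 0.25 kg. The two ends are alike, so a half turn does not matter.
- blue_box: Loose, rigid closed food carton, kraft card with paper side bands and a flat blue lid (the top 13 mm) with a round white seal sticker on it; 48 long (its x) x 35 wide (its y) x 30 mm high, at the start the top of the pile of four (from below: red, yellow, green, blue). Origin: centre of its underside; z up. Under 0.25 kg. The two ends are alike, so a half turn does not matter.
- red_plinth: Fixed low display plinth, white foot and flat red top, 128 long (its x) x 86 wide (its y) x 20 mm high. Origin: centre of its underside on the table; z up, its top 20 mm above the origin. Nothing stands on it at the start.
- yellow_plinth: Fixed low display plinth, white foot and flat yellow top, 108 long (its x) x 77 wide (its y) x 20 mm high. Origin: centre of its underside on the table; z up, its top 20 mm above the origin. Nothing stands on it at the start.
- green_plinth: Fixed low display plinth, white foot and flat green top, 90 long (its x) x 68 wide (its y) x 20 mm high. Origin: centre of its underside on the table; z up, its top 20 mm above the origin. Nothing stands on it at the start.
- blue_plinth: Fixed low display plinth, white foot and flat blue top, 72 long (its x) x 59 wide (its y) x 20 mm high. Origin: centre of its underside on the table; z up, its top 20 mm above the origin. Nothing stands on it at the start.
- oil_bottle: Bystander, loose: upright amber glass bottle with a black cap, 52 mm across, 130 mm high. Origin: centre of its underside.
- tape_roll: Bystander, loose: black roll of tape lying flat, 90 mm across, 48 mm high, hole 72 mm. Origin: centre of its underside.
There are look-alikes about, which are no part of the job. What is shaped like the yellow_box but purple is not meant.

How it is judged:
On the way, in this order (a step that is already met when the one before it is completed fails the run):
1. the blue box stands on the blue plinth, let go (horizontal distance between blue_box and blue_plinth below 0.012 m and z of blue_box in the frame of blue_plinth between 0.016 and 0.025 m and angle between the x axis of blue_box and the x axis of blue_plinth, either way round below 0.2 rad and angle between blue_box's own z axis and vertical below 0.1 rad and contact force between blue_box and the fingers below 0.1 N and linear speed of blue_box below 0.02 m/s), for 0.2 s.
2. the green box stands on the green plinth, let go (horizontal distance between green_box and green_plinth below 0.012 m and z of green_box in the frame of green_plinth between 0.016 and 0.025 m and angle between the x axis of green_box and the x axis of green_plinth, either way round below 0.2 rad and angle between green_box's own z axis and vertical below 0.1 rad and contact force between green_box and the fingers below 0.1 N and linear speed of green_box below 0.02 m/s), for 0.2 s.
3. the yellow box stands on the yellow plinth, let go (horizontal distance between yellow_box and yellow_plinth below 0.012 m and z of yellow_box in the frame of yellow_plinth between 0.016 and 0.025 m and angle between the x axis of yellow_box and the x axis of yellow_plinth, either way round below 0.2 rad and angle between yellow_box's own z axis and vertical below 0.1 rad and contact force between yellow_box and the fingers below 0.1 N and linear speed of yellow_box below 0.02 m/s), for 0.2 s.
4. the red box stands on the red plinth, let go (horizontal distance between red_box and red_plinth below 0.012 m and z of red_box in the frame of red_plinth between 0.016 and 0.025 m and angle between the x axis of red_box and the x axis of red_plinth, either way round below 0.2 rad and angle between red_box's own z axis and vertical below 0.1 rad and contact force between red_box and the fingers below 0.1 N and linear speed of red_box below 0.02 m/s), for 0.2 s.
At the end, for the whole second after the job is handed in: Each box stands at rest and released on the plinth of its own colour: centred within 12 mm, long side within 0.2 rad of the plinth's long side (either way round), upright within 0.1 rad, its underside on the plinth's top; the bottle and tape roll within 20 mm of where they were (all of step 1 and all of step 2 and all of step 3 and all of step 4 and distance of each of oil_bottle, tape_roll from where it was at the start of the episode below 0.02 m); the robot touches nothing.
It fails at once if a box is tipped by more than 0.5 rad (angle between any of red_box, yellow_box, green_box, blue_box's own z axis and vertical above 0.5 rad).
It fails at once if the oil bottle is moved by more than 20 mm (distance of oil_bottle from where it was at the start of the episode above 0.02 m).
It fails at once if the tape roll is moved by more than 20 mm (distance of tape_roll from where it was at the start of the episode above 0.02 m).
It also fails if it takes over 115 s, if anything falls off the work surface, if the arm or the gripper's body presses on something with over 40 N, if the wrist force passes 120 N, or if a joint passes its speed limit or range.

## Working session

There is one attempt and no reset: what is moved stays moved. The work goes in short steps, Python scripts to look and compute and a tool call to move; the robot and the scene stay as the last step left them, time stands still between calls to the robot, and variables do not carry over. Pictures are saved under pics/ and viewed, at most 14 in all, crops included, and the job is handed in when it is done.

Besides the shell and the picture viewer there is one more tool, called after ">>>" by a JSON object that holds its "fn" and its "kwargs". drive_tool: Moves the arm, as the interface text tells. Its arguments: {"type":"object","properties":{"targets":{"type":"array"},"newtons":{"type":"number"}},"required":["targets"]}

```bash
mkdir -p pics
cat > h.py <<'E'
import cv2,numpy as np
from workcell import r
def grab(n,tag=None):
    d=r.get_image(n)
    if tag: cv2.imwrite(f'pics/{tag}.png',d['image'][:,:,::-1])
    return d
E
python3 - <<'E'
from h import *
o=r.get_obs();print({k:np.round(v,3).tolist() for k,v in o.items()})
for n in('top','side'):
    d=grab(n,n+'0');print(n,d['fx'],d['fy'],d['cx'],d['cy'],np.round(d['camera_from_world'],3).tolist(),[k for k in d])
E
```

```text
{'clock': 0.0, 'q': [1.314, 0.314, -0.048, 1.21, -0.0, 1.571], 'qvel': [0.001, 0.001, -0.001, -0.0, -0.001, 0.001], 'effort': [-0.0, -53.959, 33.975, 0.019, 0.0, -0.0], 'eef_pos': [0.152, 0.58, 0.303], 'tcp_rot': [-3.14, 0.0, 2.885], 'ft_force': [-0.115, -0.009, 0.654], 'torque': [-0.022, 0.039, -0.041], 'grip_force': 0.0, 'gripper_width': 0.086}
top 365.1770108009947 365.1770108009947 258.1726611721827 185.51436497331505 [[-0.019, -0.999, -0.039, -0.036], [0.991, -0.024, 0.128, -0.574], [-0.129, -0.036, 0.991, -0.998], [0.0, 0.0, 0.0, 1.0]] ['image', 'fx', 'fy', 'cx', 'cy', 'camera_from_world']
side 359.9800645488747 359.9800645488747 257.56766178707477 185.91707958958588 [[0.855, -0.519, 0.003, -0.526], [0.355, 0.588, 0.727, -0.227], [-0.379, -0.62, 0.687, -1.075], [0.0, 0.0, 0.0, 1.0]] ['image', 'fx', 'fy', 'cx', 'cy', 'camera_from_world']
```

View pics/top0.png

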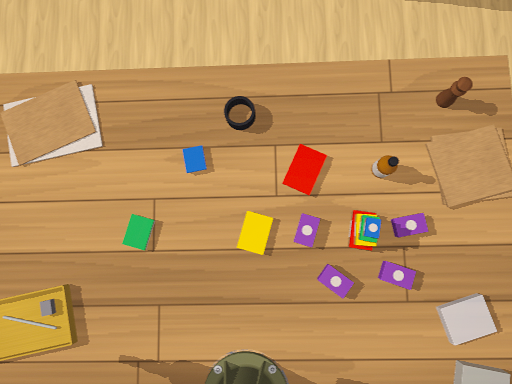

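View pics/side0.png

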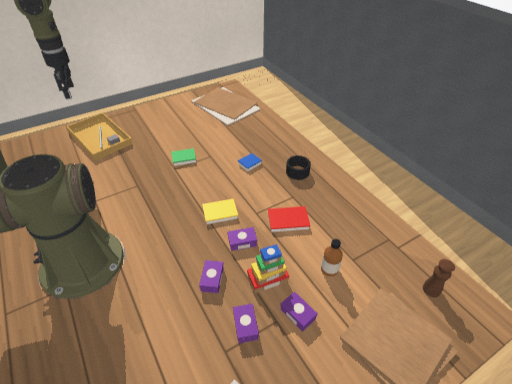

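The pile is at top (370,229) / side (268,265), with its small blue lid at (373,228). Plinths in the top view: blue (195,159), green (139,232), yellow (256,232), red (305,169). The bottle is at (385,166) and the tape at (240,112). The look-alikes are purple boxes at (307,230), (336,281), (398,275) and (410,225). The yellow tray at (35,320) is not a plinth.

```bash
cat >> h.py <<'E'
HSV={'red':[((0,150,90),(6,255,255)),((174,150,90),(180,255,255))],'yellow':[((24,170,120),(33,255,255))],
 'green':[((55,120,60),(85,255,255))],'blue':[((98,130,70),(118,255,255))],'purple':[((128,100,60),(150,255,255))]}
def mask(img,c):
    h=cv2.cvtColor(img,cv2.COLOR_RGB2HSV);m=0
    for a,b in HSV[c]: m=m|cv2.inRange(h,a,b)
    return m
def ray(d,uv):
    uv=np.asarray(uv,float).reshape(-1,2)
    x=(uv[:,0]-d['cx'])/d['fx'];y=(uv[:,1]-d['cy'])/d['fy'];
    R=d['camera_from_world'][:3,:3];t=d['camera_from_world'][:3,3]
    if d.get('fish'):
        th=np.hypot(x,y);s=np.sin(th)/np.maximum(th,1e-9);v=np.c_[x*s,-y*s,-np.cos(th)]
    else: v=np.c_[x,-y,-np.ones(len(x))]
    return -R.T@t, v@R
def toz(d,uv,z):
    c,v=ray(d,uv);return c+v*((z-c[2])/v[:,2])[:,None]
def rects(d,c,z,amin=60):
    out=[]
    m=mask(d['image'],c)
    for k in cv2.findContours(m,cv2.RETR_EXTERNAL,cv2.CHAIN_APPROX_NONE)[0]:
        if cv2.contourArea(k)<amin: continue
        p=toz(d,k,z)[:,:2]*1000
        (cx,cy),(w,h),a=cv2.minAreaRect(p.astype(np.float32))
        if h>w: w,h,a=h,w,a+90
        a=(a+90)%180-90
        out.append((k.reshape(-1,2).mean(0).round().tolist(),[round(float(v),1) for v in(cx,cy,w,h,a)]))
    return out
E
python3 - <<'E'
from h import *
d=grab('top')
for c in HSV:
    z={'purple':.034}.get(c,.02)
    for o in rects(d,c,z):print(c,z,o)
for o in rects(d,'blue',.132):print('pile blue',o)
s=grab('side')
for c in HSV:
    for o in rects(s,c,.034 if c=='purple' else .02):print('side',c,o)
for o in rects(s,'blue',.132):print('side pile blue',o)
im=d['image'][205:255,335:435][:,:,::-1];im2=s['image'][230:300,220:330][:,:,::-1]
cv2.imwrite('pics/crop.png',np.vstack([cv2.resize(im,(600,300)),cv2.resize(im2,(600,290))]))
for n,uv,z in(('tape',(240,112),.048),('bottlecap',(392,161),.13)):print(n,toz(d,uv,z))
E
```

```text
red 0.02 ([358.0, 229.0], [443.0, -336.9, 105.4, 64.6, -9.5])
red 0.02 ([304.0, 169.0], [620.3, -181.4, 128.8, 85.2, -25.0])
yellow 0.02 ([361.0, 232.0], [443.6, -344.4, 86.2, 57.8, -1.2])
yellow 0.02 ([255.0, 232.0], [441.7, -34.9, 108.6, 77.9, -16.9])
green 0.02 ([367.0, 228.0], [447.0, -355.7, 70.0, 47.4, -10.8])
green 0.02 ([138.0, 232.0], [450.3, 300.8, 89.1, 67.8, -16.5])
blue 0.02 ([372.0, 228.0], [449.2, -364.4, 53.1, 39.8, -11.3])
blue 0.02 ([194.0, 159.0], [658.4, 138.6, 71.6, 57.3, 9.9])
purple 0.034 ([335.0, 281.0], [307.0, -251.9, 86.2, 52.4, 52.4])
purple 0.034 ([397.0, 275.0], [320.4, -418.3, 90.9, 51.9, 70.4])
purple 0.034 ([307.0, 230.0], [445.8, -180.1, 82.8, 52.0, -18.1])
purple 0.034 ([410.0, 225.0], [453.7, -462.1, 90.7, 51.6, -79.9])
pile blue ([372.0, 228.0], [448.2, -334.5, 47.4, 35.5, -11.3])
pile blue ([194.0, 159.0], [634.8, 114.5, 63.9, 51.1, 9.9])
side red ([266.0, 279.0], [446.9, -330.9, 108.5, 67.6, -10.7])
side red ([288.0, 217.0], [620.7, -184.8, 129.4, 89.5, -26.4])
side green ([269.0, 263.0], [473.4, -304.0, 76.3, 45.2, -31.2])
side green ([183.0, 155.0], [452.5, 293.9, 83.2, 64.3, -17.5])
side blue ([270.0, 253.0], [492.8, -274.5, 57.7, 42.5, -9.6])
side blue ([249.0, 160.0], [658.5, 133.1, 71.7, 57.8, 12.1])
side purple ([245.0, 323.0], [318.0, -430.5, 94.4, 51.8, 69.8])
side purple ([298.0, 311.0], [450.4, -472.3, 88.7, 61.4, -79.6])
side purple ([211.0, 276.0], [303.7, -264.1, 97.3, 54.7, 53.0])
side purple ([242.0, 238.0], [443.1, -193.5, 82.7, 71.7, -18.8])
side pile blue ([270.0, 253.0], [445.9, -341.8, 50.4, 37.1, -9.6])
side pile blue ([249.0, 160.0], [590.7, 14.2, 62.7, 50.5, 12.1])
tape [[ 7.85916287e-01 -3.23764720e-04  4.80000000e-02]]
bottlecap [[ 0.61539458 -0.39519821  0.13      ]]
```

View pics/crop.png

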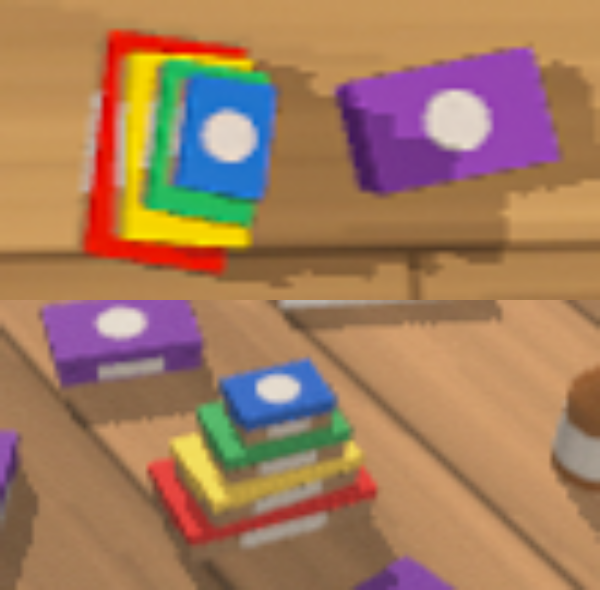

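Candidates for "blue box on pile": blue lid at top (373,228), 47x36 mm at z=0.132, which matches 48x35. The blue plinth at (195,159) measures 72x57 at z=0.02, so it is the plinth. The yellow box is the second from below in the pile; the four purple boxes are look-alikes and not meant. The crop confirms the order red, yellow, green, blue. Next: turn the tool, go above the pile and look from close by.

>>> {"fn": "drive_tool", "kwargs": {"targets": [{"linear": [0,0,0],"rotation": [0,0,7],"hand": 85},{"linear": [0,0,0],"rotation": [0,0,7],"hand": 85},{"linear": [0,0,0],"rotation": [0,0,7],"hand": 85},{"linear": [0,0,0],"rotation": [0,0,7],"hand": 85},{"linear": [0,0,0],"rotation": [0,0,7],"hand": 85}]}}

```text
clock: 0.62
eef_pos: [0.1524, 0.5802, 0.3036]
tcp_rot: [-3.141, 0.0, 2.268]
ft_force: [-0.4, -0.0, -0.7]
gripper_width: 0.0845
grip_force: 0.0
```

>>> {"fn": "drive_tool", "kwargs": {"targets": [{"linear": [0,0,0],"rotation": [0,0,7],"hand": 85},{"linear": [0,0,0],"rotation": [0,0,7],"hand": 85},{"linear": [0,0,0],"rotation": [0,0,7],"hand": 85},{"linear": [0,0,0],"rotation": [0,0,7],"hand": 85},{"linear": [0,0,0],"rotation": [0,0,7],"hand": 85}]}}

```text
clock: 1.03
eef_pos: [0.1524, 0.5802, 0.3037]
tcp_rot: [-3.141, 0.0, 1.657]
ft_force: [0.5, -0.1, 0.3]
gripper_width: 0.0846
grip_force: 0.0
```

>>> {"fn": "drive_tool", "kwargs": {"targets": [{"linear": [0,0,0],"rotation": [0,0,7],"hand": 85},{"linear": [0,0,0],"rotation": [0,0,7],"hand": 85},{"linear": [0,0,0],"rotation": [0,0,7],"hand": 85},{"linear": [0,0,0],"rotation": [0,0,7],"hand": 85},{"linear": [0,0,0],"rotation": [0,0,7],"hand": 85}]}}

```text
clock: 1.45
eef_pos: [0.2196, 0.5553, 0.3036]
tcp_rot: [-3.08, 0.006, 1.169]
ft_force: [0.8, 0.3, 0.8]
gripper_width: 0.0852
grip_force: 0.0
```

>>> {"fn": "drive_tool", "kwargs": {"targets": [{"linear": [0,0,0],"rotation": [0,0,7],"hand": 85},{"linear": [0,0,0],"rotation": [0,0,7],"hand": 85},{"linear": [0,0,0],"rotation": [0,0,7],"hand": 85},{"linear": [0,0,0],"rotation": [0,0,7],"hand": 85},{"linear": [0,0,0],"rotation": [0,0,7],"hand": 85}]}}

```text
clock: 1.87
eef_pos: [0.3597, 0.4598, 0.3026]
tcp_rot: [-2.953, 0.078, 0.825]
ft_force: [0.2, 0.1, 0.7]
gripper_width: 0.0851
grip_force: 0.0
```

>>> {"fn": "drive_tool", "kwargs": {"targets": [{"linear": [0,0,0],"rotation": [0,0,7],"hand": 85},{"linear": [0,0,0],"rotation": [0,0,7],"hand": 85},{"linear": [0,0,0],"rotation": [0,0,7],"hand": 85},{"linear": [0,0,0],"rotation": [0,0,7],"hand": 85},{"linear": [0,0,0],"rotation": [0,0,7],"hand": 85}]}}

```text
clock: 2.28
eef_pos: [0.4586, 0.3283, 0.3004]
tcp_rot: [-2.863, 0.216, 0.496]
ft_force: [0.8, 0.7, 0.4]
gripper_width: 0.0852
grip_force: 0.0
```

Run:
```python
from h import *
o=r.get_obs();print({k:np.round(o[k],3).tolist() for k in('q','eef_pos','tcp_rot')})
```

```text
{'q': [0.495, 0.401, 0.026, 1.412, 0.279, 3.141], 'eef_pos': [0.459, 0.328, 0.3], 'tcp_rot': [-2.863, 0.216, 0.496]}
```

```bash
cat >> h.py <<'E'
from scipy.spatial.transform import Rotation as Ro
def delta(x,y,z,yawdeg):
    "shift (mm, tool axes now) and rotvec (deg) to a level pose"
    o=r.get_obs();R=Ro.from_euler('xyz',o['tcp_rot'])
    T=Ro.from_euler('xyz',[np.pi,0,np.radians(yawdeg)])
    w=np.array([x,y,z])/1000-o['eef_pos']
    c=R.inv()
    print('lin now',(c.apply(w)*1000).round(1),'lin after turn',(T.inv().apply(w)*1000).round(1),'rot',np.degrees((c*T).as_rotvec()).round(1), 'yaw',np.degrees(o['tcp_rot'][2]).round(1),o['clock'])
E
python3 - <<'E'
from h import *
delta(459,328,304,28.4)
delta(448,-335,304,168.7)
E
```

```text
lin now [-0.6 -0.5 -3.5] lin after turn [ 0.2  0.5 -3.6] rot [-15.9  12.3  -1.7] yaw 28.4 2.2833
lin now [-318.2  574.2  -95.5] lin after turn [-119.6 -652.5   -3.6] rot [ -22.2  -14.1 -140.2] yaw 28.4 2.2833
```

>>> {"fn": "drive_tool", "kwargs": {"targets": [{"linear": [0,0,0],"rotation": [-1.1,-0.7,-7],"hand": 85},{"linear": [0,0,0],"rotation": [-1.1,-0.7,-7],"hand": 85},{"linear": [0,0,0],"rotation": [-1.1,-0.7,-7],"hand": 85},{"linear": [0,0,0],"rotation": [-1.1,-0.7,-7],"hand": 85},{"linear": [0,0,0],"rotation": [-1.1,-0.7,-7],"hand": 85}]}}

```text
clock: 2.7
eef_pos: [0.4578, 0.3293, 0.3002]
tcp_rot: [-2.863, 0.102, 1.116]
ft_force: [0.4, 0.6, 0.2]
gripper_width: 0.0846
grip_force: 0.0
```

>>> {"fn": "drive_tool", "kwargs": {"targets": [{"linear": [0,0,0],"rotation": [-1.1,-0.7,-7],"hand": 85},{"linear": [0,0,0],"rotation": [-1.1,-0.7,-7],"hand": 85},{"linear": [0,0,0],"rotation": [-1.1,-0.7,-7],"hand": 85},{"linear": [0,0,0],"rotation": [-1.1,-0.7,-7],"hand": 85},{"linear": [0,0,0],"rotation": [-1.1,-0.7,-7],"hand": 85}]}}

```text
clock: 3.12
eef_pos: [0.4576, 0.3296, 0.3003]
tcp_rot: [-2.927, 0.009, 1.725]
ft_force: [0.2, -0.2, -0.5]
gripper_width: 0.0849
grip_force: 0.0
```

>>> {"fn": "drive_tool", "kwargs": {"targets": [{"linear": [0,0,0],"rotation": [-1.1,-0.7,-7],"hand": 85},{"linear": [0,0,0],"rotation": [-1.1,-0.7,-7],"hand": 85},{"linear": [0,0,0],"rotation": [-1.1,-0.7,-7],"hand": 85},{"linear": [0,0,0],"rotation": [-1.1,-0.7,-7],"hand": 85},{"linear": [0,0,0],"rotation": [-1.1,-0.7,-7],"hand": 85}]}}

```text
clock: 3.53
eef_pos: [0.4575, 0.3297, 0.3004]
tcp_rot: [-3.033, -0.03, 2.337]
ft_force: [-0.2, 0.7, 0.4]
gripper_width: 0.0853
grip_force: 0.0
```

>>> {"fn": "drive_tool", "kwargs": {"targets": [{"linear": [0,0,0],"rotation": [-1.1,-0.7,-7],"hand": 85},{"linear": [0,0,0],"rotation": [-1.1,-0.7,-7],"hand": 85},{"linear": [0,0,0],"rotation": [-1.1,-0.7,-7],"hand": 85},{"linear": [0,0,0],"rotation": [-1.1,-0.7,-7],"hand": 85},{"linear": [0,0,0],"rotation": [-1.1,-0.7,-7],"hand": 85}]}}

```text
clock: 3.95
eef_pos: [0.4574, 0.3297, 0.3005]
tcp_rot: [3.141, -0.001, 2.95]
ft_force: [-0.5, -0.3, -0.6]
gripper_width: 0.085
grip_force: 0.0
```

Run:
```python
from h import *
delta(448,-335,304,168.7)
```

```text
lin now [-117.1 -654.3   -4. ] lin after turn [-121.  -653.6   -3.5] rot [ 0.  -0.1  0.3] yaw 169.0 3.95
```

>>> {"fn": "drive_tool", "kwargs": {"targets": [{"linear": [-5.8,-32.7,0],"rotation": [0,0,0],"hand": 85},{"linear": [-5.8,-32.7,0],"rotation": [0,0,0],"hand": 85},{"linear": [-5.8,-32.7,0],"rotation": [0,0,0],"hand": 85},{"linear": [-5.8,-32.7,0],"rotation": [0,0,0],"hand": 85},{"linear": [-5.8,-32.7,0],"rotation": [0,0,0],"hand": 85}]}}

```text
clock: 4.37
eef_pos: [0.4535, 0.1622, 0.3005]
tcp_rot: [-3.141, -0.001, 2.945]
ft_force: [0.0, -0.3, 0.3]
gripper_width: 0.0854
grip_force: 0.0
```

>>> {"fn": "drive_tool", "kwargs": {"targets": [{"linear": [-5.8,-32.7,0],"rotation": [0,0,0],"hand": 85},{"linear": [-5.8,-32.7,0],"rotation": [0,0,0],"hand": 85},{"linear": [-5.8,-32.7,0],"rotation": [0,0,0],"hand": 85},{"linear": [-5.8,-32.7,0],"rotation": [0,0,0],"hand": 85},{"linear": [-5.8,-32.7,0],"rotation": [0,0,0],"hand": 85}]}}

```text
clock: 4.78
eef_pos: [0.4498, -0.0039, 0.3006]
tcp_rot: [-3.142, -0.001, 2.944]
ft_force: [0.9, 0.2, 0.0]
gripper_width: 0.0851
grip_force: 0.0
```

>>> {"fn": "drive_tool", "kwargs": {"targets": [{"linear": [-5.8,-32.7,0],"rotation": [0,0,0],"hand": 85},{"linear": [-5.8,-32.7,0],"rotation": [0,0,0],"hand": 85},{"linear": [-5.8,-32.7,0],"rotation": [0,0,0],"hand": 85},{"linear": [-5.8,-32.7,0],"rotation": [0,0,0],"hand": 85},{"linear": [-5.8,-32.7,0],"rotation": [0,0,0],"hand": 85}]}}

```text
clock: 5.2
eef_pos: [0.4462, -0.1701, 0.3005]
tcp_rot: [-3.142, -0.001, 2.944]
ft_force: [0.4, 0.4, 0.1]
gripper_width: 0.085
grip_force: 0.0
```

>>> {"fn": "drive_tool", "kwargs": {"targets": [{"linear": [-5.8,-32.7,0],"rotation": [0,0,0],"hand": 70},{"linear": [-5.8,-32.7,0],"rotation": [0,0,0],"hand": 65},{"linear": [-5.8,-32.7,0],"rotation": [0,0,0],"hand": 65},{"linear": [-5.8,-32.7,0],"rotation": [0,0,0],"hand": 65},{"linear": [-5.8,-32.7,0],"rotation": [0,0,0],"hand": 65}]}}

```text
clock: 5.62
eef_pos: [0.4425, -0.3361, 0.3004]
tcp_rot: [3.142, -0.002, 2.944]
ft_force: [0.8, 0.7, -0.6]
gripper_width: 0.0649
grip_force: 0.0
```

```bash
cat >> h.py <<'E'
def wrist(tag=None):
    d=grab('wrist',tag);d['fish']=1;return d
E
python3 - <<'E'
from h import *
delta(448,-335,304,168.7)
d=wrist('w1');print(d['fx'],d['cx'],d['cy'],np.round(d['camera_from_world'],3).tolist())
for c,z in(('blue',.132),('green',.102),('yellow',.07),('red',.036)):print(c,rects(d,c,z,200))
E
```

```text
lin now [-5.1  2.2 -3.6] lin after turn [-5.2  2.2 -3.6] rot [ 0.  -0.1 -0. ] yaw 168.7 5.6167
297.3186396354542 252.0846819419709 186.54361995116733 [[0.196, 0.981, 0.001, 0.242], [-0.937, 0.188, -0.296, 0.515], [-0.29, 0.057, 0.955, -0.229], [0.0, 0.0, 0.0, 1.0]]
blue [([250.0, 192.0], [445.9, -337.6, 49.7, 33.0, -9.1])]
green [([250.0, 155.0], [419.5, -333.1, 36.1, 12.9, 80.2])]
yellow []
red [([384.0, 245.0], [596.0, -183.0, 94.2, 83.2, -25.2]), ([258.0, 130.0], [413.0, -331.4, 63.5, 44.9, 79.0])]
```

View pics/w1.png

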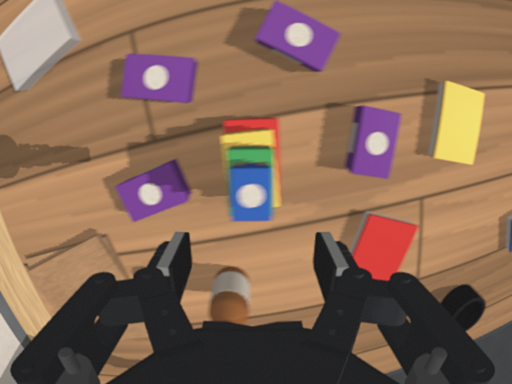

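Wrist view: the pile is upright, with the blue lid at (250,192). It gives (446,-338), and the top camera gives (448,-334.5), so they agree. The look-alikes are well clear of the fingers. Going down to grasp the blue box.

>>> {"fn": "drive_tool", "kwargs": {"targets": [{"linear": [-1,0,30],"rotation": [0,0,0],"hand": 65},{"linear": [-1,0,30],"rotation": [0,0,0],"hand": 65},{"linear": [-1,0,30],"rotation": [0,0,0],"hand": 65},{"linear": [-1,0,21],"rotation": [0,0,0],"hand": 65},{"linear": [-0.5,0,10],"rotation": [0,0,0],"hand": 65}]}}

```text
clock: 6.08
eef_pos: [0.4457, -0.334, 0.1762]
tcp_rot: [3.139, -0.006, 2.944]
ft_force: [-1.1, 0.2, -0.6]
gripper_width: 0.0652
grip_force: 0.0
```

>>> {"fn": "drive_tool", "kwargs": {"newtons": 30, "targets": [{"linear": [0,0,0],"rotation": [0,0,0],"hand": 50},{"linear": [0,0,0],"rotation": [0,0,0],"hand": 42},{"linear": [0,0,0],"rotation": [0,0,0],"hand": 36},{"linear": [0,0,0],"rotation": [0,0,0],"hand": 30},{"linear": [0,0,0],"rotation": [0,0,0],"hand": 30}]}}

```text
clock: 6.5
eef_pos: [0.4482, -0.3359, 0.1813]
tcp_rot: [-3.14, 0.001, 2.944]
ft_force: [-0.6, -0.3, 4.7]
gripper_width: 0.0343
grip_force: 30.5
```

>>> {"fn": "drive_tool", "kwargs": {"targets": [{"linear": [0,0,-2],"rotation": [0,0,0],"hand": 30},{"linear": [0,0,-6],"rotation": [0,0,0],"hand": 30},{"linear": [0,0,-15],"rotation": [0,0,0],"hand": 30},{"linear": [0,0,-25],"rotation": [0,0,0],"hand": 30},{"linear": [0,0,-25],"rotation": [0,0,0],"hand": 30}]}}

```text
clock: 6.92
eef_pos: [0.4467, -0.3348, 0.2531]
tcp_rot: [3.141, -0.003, 2.944]
ft_force: [0.3, -0.4, -0.5]
gripper_width: 0.0345
grip_force: 30.0
```

Run:
```python
from h import *
delta(658,138,300,190)
d=wrist()
print(rects(d,'blue',.18,200))
t=grab('side')
im=np.vstack([cv2.resize(d['image'],(512,384))[100:384],t['image'][150:384]]);cv2.imwrite('pics/g1.png',im[:,:,::-1])
```

```text
lin now [-114.3  505.2  -46.9] lin after turn [-290.2  429.   -46.9] rot [  0.1  -0.2 -21.3] yaw 168.7 6.9167
[([252.0, 253.0], [456.9, -336.2, 64.4, 41.7, -10.9])]
```

View pics/g1.png

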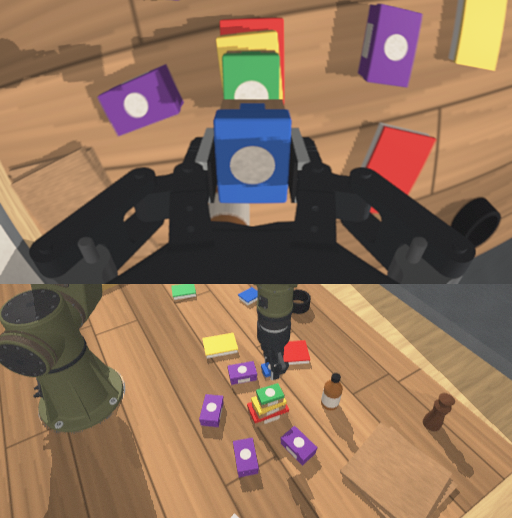

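Both grips look right: the blue box is level between the pads at (252,253), and the green lid is now on top of the pile, unmoved. Next, carry it over the blue plinth.

>>> {"fn": "drive_tool", "kwargs": {"targets": [{"linear": [-2.7,11.7,0],"rotation": [0,0,0],"hand": 30},{"linear": [-5.3,23.4,0],"rotation": [0,0,0],"hand": 30},{"linear": [-8,35,0],"rotation": [0,0,0],"hand": 30},{"linear": [-8.4,37,0],"rotation": [0,0,0],"hand": 30},{"linear": [-8.4,37,0],"rotation": [0,0,0],"hand": 30}]}}

```text
clock: 7.43
eef_pos: [0.5075, -0.1985, 0.2515]
tcp_rot: [3.141, -0.003, 2.943]
ft_force: [1.2, 0.2, -0.5]
gripper_width: 0.0344
grip_force: 30.0
```

>>> {"fn": "drive_tool", "kwargs": {"targets": [{"linear": [-8.4,37,0],"rotation": [0,0,0],"hand": 30},{"linear": [-8.4,37,0],"rotation": [0,0,0],"hand": 30},{"linear": [-8.4,37,0],"rotation": [0,0,0],"hand": 30},{"linear": [-8.4,37,0],"rotation": [0,0,0],"hand": 30},{"linear": [-8.4,37,0],"rotation": [0,0,0],"hand": 30}]}}

```text
clock: 7.85
eef_pos: [0.5849, -0.0247, 0.2513]
tcp_rot: [-3.141, -0.003, 2.944]
ft_force: [0.2, -0.7, 0.1]
gripper_width: 0.0349
grip_force: 30.0
```

>>> {"fn": "drive_tool", "kwargs": {"targets": [{"linear": [-8.4,37,0],"rotation": [0,0,0],"hand": 30},{"linear": [-8.4,37,0],"rotation": [0,0,0],"hand": 30},{"linear": [-8.4,37,0],"rotation": [0,0,0],"hand": 30},{"linear": [-6.6,29.3,0],"rotation": [0,0,0],"hand": 30},{"linear": [-4.4,19.5,0],"rotation": [0,0,0],"hand": 30}]}}

```text
clock: 8.27
eef_pos: [0.652, 0.1261, 0.2508]
tcp_rot: [3.141, -0.003, 2.947]
ft_force: [1.1, -0.6, -0.2]
gripper_width: 0.0346
grip_force: 30.0
```

>>> {"fn": "drive_tool", "kwargs": {"targets": [{"linear": [-2.7,11.7,0],"rotation": [0,0,0],"hand": 30},{"linear": [-1,4,0],"rotation": [0,0,-4],"hand": 30},{"linear": [0,0,0],"rotation": [0,0,-7],"hand": 30},{"linear": [0,0,0],"rotation": [0,0,-7],"hand": 30},{"linear": [0,0,0],"rotation": [0,0,-3.3],"hand": 30}]}}

```text
clock: 8.68
eef_pos: [0.658, 0.1369, 0.2513]
tcp_rot: [3.141, -0.003, -2.962]
ft_force: [-1.1, -0.6, -0.2]
gripper_width: 0.0344
grip_force: 30.0
```

```bash
cat >> h.py <<'E'
def sticker(d,c,z):
    "white seal fully inside the lid of colour c -> world xy mm; in-tool xy too"
    m=mask(d['image'],c);cs,hh=cv2.findContours(m,cv2.RETR_CCOMP,cv2.CHAIN_APPROX_NONE)
    o=r.get_obs();R=Ro.from_euler('xyz',o['tcp_rot'])
    for k,h in zip(cs,hh[0]):
        if h[3]>=0 and cv2.contourArea(k)>40:
            p=toz(d,k,z)[:,:2]*1000
            (cx,cy),(w,hh_),_=cv2.minAreaRect(p.astype(np.float32))
            t=R.inv().apply([cx/1000-o['eef_pos'][0],cy/1000-o['eef_pos'][1],0])*1000
            print('sticker',c,k.reshape(-1,2).mean(0).round(),'xy',round(cx,1),round(cy,1),'dia',round(w,1),round(hh_,1),'tool',t[:2].round(1))
E
python3 - <<'E'
from h import *
delta(658,138,130,190)
d=wrist('w2');o=r.get_obs();print(o['eef_pos'],o['gripper_width'])
sticker(d,'blue',o['eef_pos'][2]-.0493)
print(rects(d,'blue',.02,200))
E
```

```text
lin now [ -0.6   1.1 121.3] lin after turn [ -0.2   1.1 121.3] rot [ 0.  -0.2  0.3] yaw -169.7 8.6833
[0.65802309 0.13674438 0.25133804] 0.034245081116258874
sticker blue [252. 265.] xy 658.5 137.7 dia 22.5 22.7 tool [-0.6  0.8]
[([252.0, 253.0], [761.0, 156.4, 135.2, 87.9, 11.0]), ([254.0, 168.0], [656.1, 139.6, 63.9, 57.6, 10.3])]
```

View pics/w2.png

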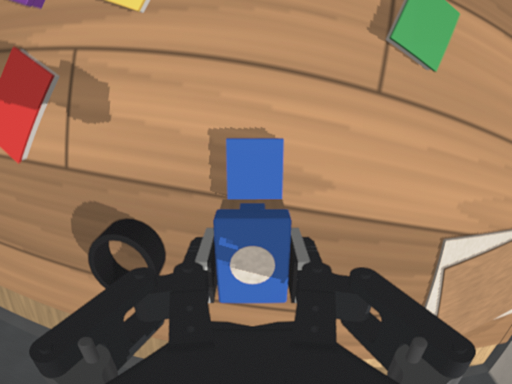

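The wrist view shows the held box at (252,265), level and square. The blue plinth is at (254,168), right under it, centred at about (659,139) once its hidden strip is allowed for. Lower and release.

>>> {"fn": "drive_tool", "kwargs": {"targets": [{"linear": [-0.5,1,30],"rotation": [0,0,0],"hand": 30},{"linear": [0,0,38],"rotation": [0,0,0],"hand": 30},{"linear": [0,0,35],"rotation": [0,0,0],"hand": 30},{"linear": [0,0,25],"rotation": [0,0,0],"hand": 30},{"linear": [0,0,12],"rotation": [0,0,0],"hand": 30}]}}

```text
clock: 9.15
eef_pos: [0.6557, 0.1371, 0.1076]
tcp_rot: [3.141, -0.008, -2.969]
ft_force: [-0.5, 0.3, 0.2]
gripper_width: 0.0344
grip_force: 30.0
```

>>> {"fn": "drive_tool", "kwargs": {"targets": [{"linear": [0,0,6],"rotation": [0,0,0],"hand": 30},{"linear": [0,0,4],"rotation": [0,0,0],"hand": 30},{"linear": [0,0,0],"rotation": [0,0,0],"hand": 30},{"linear": [0,0,0],"rotation": [0,0,0],"hand": 30},{"linear": [0,0,0],"rotation": [0,0,0],"hand": 30}]}}

```text
clock: 9.57
eef_pos: [0.6602, 0.1383, 0.1042]
tcp_rot: [3.141, 0.002, -2.968]
ft_force: [0.4, 0.5, -0.8]
gripper_width: 0.0345
grip_force: 30.0
```

>>> {"fn": "drive_tool", "kwargs": {"targets": [{"linear": [0,0,0],"rotation": [0,0,0],"hand": 38},{"linear": [0,0,0],"rotation": [0,0,0],"hand": 50},{"linear": [0,0,0],"rotation": [0,0,0],"hand": 65},{"linear": [0,0,0],"rotation": [0,0,0],"hand": 65},{"linear": [0,0,0],"rotation": [0,0,0],"hand": 65}]}}

```text
clock: 9.98
eef_pos: [0.659, 0.1381, 0.1025]
tcp_rot: [3.141, -0.001, -2.967]
ft_force: [-0.6, 0.2, -0.1]
gripper_width: 0.0648
grip_force: 0.0
```

>>> {"fn": "drive_tool", "kwargs": {"targets": [{"linear": [0,0,-15],"rotation": [0,0,0],"hand": 70},{"linear": [0,0,-30],"rotation": [0,0,0],"hand": 70},{"linear": [0,0,-40],"rotation": [0,0,0],"hand": 70},{"linear": [0,0,-40],"rotation": [0,0,0],"hand": 70},{"linear": [0,0,-30],"rotation": [0,0,0],"hand": 70}]}}

```text
clock: 10.4
eef_pos: [0.6596, 0.1381, 0.2607]
tcp_rot: [3.141, 0.001, -2.967]
ft_force: [1.8, 0.3, 0.7]
gripper_width: 0.0701
grip_force: 0.0
```

Run:
```python
from h import *
d=wrist();t=grab('top');o=r.get_obs();print(o['clock'])
sticker(d,'blue',.05);print('w',rects(d,'blue',.05,200))
sticker(t,'green',.102);print('t',rects(t,'blue',.05),rects(t,'green',.102))
delta(448,-335,256,168.7)
```

```text
10.5
sticker blue [252. 176.] xy 661.2 139.4 dia 24.8 24.0 tool [0.7 1. ]
sticker blue [252. 149.] xy 635.0 134.0 dia 4.9 31.7 tool [27.5  0.2]
w [([253.0, 167.0], [652.5, 138.9, 64.4, 52.5, 10.0])]
sticker green [370. 228.] xy 446.1 -336.3 dia 31.9 31.3 tool [ 295.  -430.3]
t [([194.0, 159.0], [652.1, 132.2, 69.6, 55.5, 9.9])] [([369.0, 228.0], [446.3, -334.9, 64.5, 44.7, -10.8])]
lin now [ 293.  -429.3    5.3] lin after turn [ 117.1 -506.4    8.4] rot [ 0.1  0.5 21.3] yaw -170.0 10.5
```

Blue is on its plinth at (661,139), within about 2 mm. Back to the pile for green, now measured at (446,-336), yaw -10.8°.

>>> {"fn": "drive_tool", "kwargs": {"targets": [{"linear": [0,0,0],"rotation": [0,0,7],"hand": 75},{"linear": [0,0,0],"rotation": [0,0,7],"hand": 75},{"linear": [0,0,0],"rotation": [0,0,7],"hand": 75},{"linear": [8.4,-36.2,0],"rotation": [0,0,0],"hand": 75},{"linear": [8.4,-36.2,0],"rotation": [0,0,0],"hand": 75}]}}

```text
clock: 10.92
eef_pos: [0.6286, 0.0708, 0.256]
tcp_rot: [-3.141, -0.002, 2.952]
ft_force: [-0.2, 0.2, 0.4]
gripper_width: 0.0751
grip_force: 0.0
```

>>> {"fn": "drive_tool", "kwargs": {"targets": [{"linear": [8.4,-36.2,0],"rotation": [0,0,0],"hand": 75},{"linear": [8.4,-36.2,0],"rotation": [0,0,0],"hand": 75},{"linear": [8.4,-36.2,0],"rotation": [0,0,0],"hand": 75},{"linear": [8.4,-36.2,0],"rotation": [0,0,0],"hand": 75},{"linear": [8.4,-36.2,0],"rotation": [0,0,0],"hand": 75}]}}

```text
clock: 11.33
eef_pos: [0.5517, -0.1008, 0.2568]
tcp_rot: [-3.142, -0.002, 2.95]
ft_force: [0.2, 0.8, -0.7]
gripper_width: 0.0749
grip_force: 0.0
```

>>> {"fn": "drive_tool", "kwargs": {"targets": [{"linear": [8.4,-36.2,0],"rotation": [0,0,0],"hand": 75},{"linear": [8.4,-36.2,0],"rotation": [0,0,0],"hand": 75},{"linear": [8.4,-36.2,0],"rotation": [0,0,0],"hand": 75},{"linear": [8.4,-36.2,0],"rotation": [0,0,0],"hand": 75},{"linear": [8.4,-36.2,0],"rotation": [0,0,0],"hand": 75}]}}

```text
clock: 11.75
eef_pos: [0.4759, -0.2704, 0.2569]
tcp_rot: [3.141, -0.002, 2.949]
ft_force: [0.6, -0.1, -0.6]
gripper_width: 0.075
grip_force: 0.0
```

>>> {"fn": "drive_tool", "kwargs": {"targets": [{"linear": [8.4,-36.2,0],"rotation": [0,0,0],"hand": 75},{"linear": [8.4,-36.2,0],"rotation": [0,0,0],"hand": 75},{"linear": [0,0,0],"rotation": [0,0,0],"hand": 75},{"linear": [0,0,0],"rotation": [0,0,0],"hand": 75},{"linear": [0,0,0],"rotation": [0,0,0],"hand": 75}]}}

```text
clock: 12.17
eef_pos: [0.4466, -0.3366, 0.2569]
tcp_rot: [3.141, -0.002, 2.949]
ft_force: [0.7, -0.4, -0.4]
gripper_width: 0.0752
grip_force: 0.0
```

Run:
```python
from h import *
d=wrist();o=r.get_obs();print(o['eef_pos'])
sticker(d,'green',.102);print('w',rects(d,'green',.102,200))
delta(446,-336,150,169.2)
```

```text
[ 0.4469605  -0.33611389  0.25702913]
sticker green [253. 194.] xy 447.1 -334.7 dia 29.2 29.2 tool [0.1 1.4]
w [([253.0, 190.0], [444.8, -334.6, 66.6, 41.9, -11.1])]
lin now [  0.7  -0.2 107. ] lin after turn [ 1.00e+00 -1.00e-01  1.07e+02] rot [ 0.  -0.1 -0.2] yaw 169.0 12.2167
```

>>> {"fn": "drive_tool", "kwargs": {"targets": [{"linear": [0,0.5,30],"rotation": [0,0,0],"hand": 75},{"linear": [0,0,30],"rotation": [0,0,0],"hand": 75},{"linear": [0,0,25],"rotation": [0,0,0],"hand": 75},{"linear": [0,0,14],"rotation": [0,0,0],"hand": 75},{"linear": [0,0,7],"rotation": [0,0,0],"hand": 75}]}}

```text
clock: 12.63
eef_pos: [0.4463, -0.3339, 0.1489]
tcp_rot: [3.14, -0.005, 2.952]
ft_force: [-0.0, -0.2, -0.5]
gripper_width: 0.0749
grip_force: 0.0
```

>>> {"fn": "drive_tool", "kwargs": {"newtons": 30, "targets": [{"linear": [0,0,0],"rotation": [0,0,0],"hand": 60},{"linear": [0,0,0],"rotation": [0,0,0],"hand": 52},{"linear": [0,0,0],"rotation": [0,0,0],"hand": 46},{"linear": [0,0,0],"rotation": [0,0,0],"hand": 38},{"linear": [0,0,0],"rotation": [0,0,0],"hand": 38}]}}

```text
clock: 13.05
eef_pos: [0.4478, -0.3369, 0.153]
tcp_rot: [-3.141, 0.001, 2.949]
ft_force: [0.3, 0.9, 4.8]
gripper_width: 0.0433
grip_force: 32.6
```

>>> {"fn": "drive_tool", "kwargs": {"targets": [{"linear": [0,0,-2],"rotation": [0,0,0],"hand": 38},{"linear": [0,0,-6],"rotation": [0,0,0],"hand": 38},{"linear": [0,0,-22],"rotation": [0,0,0],"hand": 38},{"linear": [0,0,-35],"rotation": [0,0,0],"hand": 38},{"linear": [0,0,-35],"rotation": [0,0,0],"hand": 38}]}}

```text
clock: 13.47
eef_pos: [0.4459, -0.3358, 0.2519]
tcp_rot: [3.14, -0.004, 2.949]
ft_force: [1.1, -1.1, -0.7]
gripper_width: 0.0433
grip_force: 31.9
```

Run:
```python
from h import *
d=wrist();o=r.get_obs();print(o['eef_pos'])
sticker(d,'green',o['eef_pos'][2]-.049)
delta(450,300,250,163.5)
sticker(d,'yellow',.07)
```

```text
[ 0.4487784  -0.33803798  0.26014709]
sticker green [252. 260.] xy 438.7 -333.8 dia 25.8 26.1 tool [10.7  2.3]
lin now [121.  626.5   7.1] lin after turn [180.  612.1  10.1] rot [-0.2  0.4  5.5] yaw 169.0 13.5167Traceback (most recent call last):
  File "<stdin>", line 5, in <module>
  File "h.py", line 48, in sticker
    for k,h in zip(cs,hh[0]):
                      ~~^^^
TypeError: 'NoneType' object is not subscriptable
```

>>> {"fn": "drive_tool", "kwargs": {"targets": [{"linear": [2.3,11.8,0],"rotation": [0,0,0],"hand": 38},{"linear": [4.6,23.6,0],"rotation": [0,0,0],"hand": 38},{"linear": [6.8,35.3,0],"rotation": [0,0,0],"hand": 38},{"linear": [7.2,37.3,0],"rotation": [0,0,0],"hand": 38},{"linear": [7.2,37.3,0],"rotation": [0,0,0],"hand": 38}]}}

```text
clock: 13.93
eef_pos: [0.4459, -0.1867, 0.2506]
tcp_rot: [3.141, -0.003, 2.948]
ft_force: [1.4, 0.6, -0.6]
gripper_width: 0.0432
grip_force: 31.9
```

>>> {"fn": "drive_tool", "kwargs": {"targets": [{"linear": [7.2,37.3,0],"rotation": [0,0,0],"hand": 38},{"linear": [7.2,37.3,0],"rotation": [0,0,0],"hand": 38},{"linear": [7.2,37.3,0],"rotation": [0,0,0],"hand": 38},{"linear": [7.2,37.3,0],"rotation": [0,0,0],"hand": 38},{"linear": [7.2,37.3,0],"rotation": [0,0,0],"hand": 38}]}}

```text
clock: 14.35
eef_pos: [0.446, 0.0035, 0.2509]
tcp_rot: [-3.141, -0.003, 2.949]
ft_force: [1.9, 0.0, -1.7]
gripper_width: 0.0432
grip_force: 31.9
```

>>> {"fn": "drive_tool", "kwargs": {"targets": [{"linear": [7.2,37.3,0],"rotation": [0,0,0],"hand": 38},{"linear": [7.2,37.3,0],"rotation": [0,0,0],"hand": 38},{"linear": [7.2,37.3,0],"rotation": [0,0,0],"hand": 38},{"linear": [7.2,37.3,0],"rotation": [0,0,0],"hand": 38},{"linear": [7.2,37.3,0],"rotation": [0,0,0],"hand": 38}]}}

```text
clock: 14.77
eef_pos: [0.4463, 0.1932, 0.2509]
tcp_rot: [-3.141, -0.003, 2.949]
ft_force: [1.3, -0.2, -0.0]
gripper_width: 0.0436
grip_force: 31.9
```

>>> {"fn": "drive_tool", "kwargs": {"targets": [{"linear": [7.2,37.3,0],"rotation": [0,0,0],"hand": 38},{"linear": [5.7,29.5,0],"rotation": [0,0,0],"hand": 38},{"linear": [3.8,19.6,0],"rotation": [0,0,0],"hand": 38},{"linear": [2.7,13.7,0],"rotation": [0,0,0],"hand": 38},{"linear": [1.5,7.9,0],"rotation": [0,0,0],"hand": 38}]}}

```text
clock: 15.18
eef_pos: [0.447, 0.3027, 0.2508]
tcp_rot: [-3.141, -0.003, 2.951]
ft_force: [-0.1, -0.9, 0.0]
gripper_width: 0.0432
grip_force: 31.9
```

>>> {"fn": "drive_tool", "kwargs": {"targets": [{"linear": [0,0,0],"rotation": [0,0,2.5],"hand": 38},{"linear": [0,0,0],"rotation": [0,0,3],"hand": 38},{"linear": [0,0,0],"rotation": [0,0,0],"hand": 38},{"linear": [0,0,0],"rotation": [0,0,0],"hand": 38},{"linear": [0,0,0],"rotation": [0,0,0],"hand": 38}]}}

```text
clock: 15.6
eef_pos: [0.4478, 0.3007, 0.2515]
tcp_rot: [-3.141, -0.002, 2.853]
ft_force: [-0.4, -0.6, -0.6]
gripper_width: 0.0434
grip_force: 31.9
```

Run:
```python
from h import *
delta(450,300,102,163.5)
o=r.get_obs();d=wrist('w3');print(o['eef_pos'],o['grip_force'])
sticker(d,'green',o['eef_pos'][2]-.051)
print(rects(d,'green',.02,200))
```

```text
lin now [-2.500e+00  1.000e-01  1.495e+02] lin after turn [ -2.3  -0.  149.5] rot [-0.  -0.1 -0. ] yaw 163.5 15.6
[0.44782751 0.30067338 0.25151013] 31.93293035030365
sticker green [252. 260.] xy 446.8 301.5 dia 28.0 28.6 tool [1.2 0.4]
[([252.0, 246.0], [544.4, 272.8, 173.5, 108.3, -16.5]), ([254.0, 154.0], [432.1, 308.2, 66.0, 48.8, 73.6])]
```

View pics/w3.png

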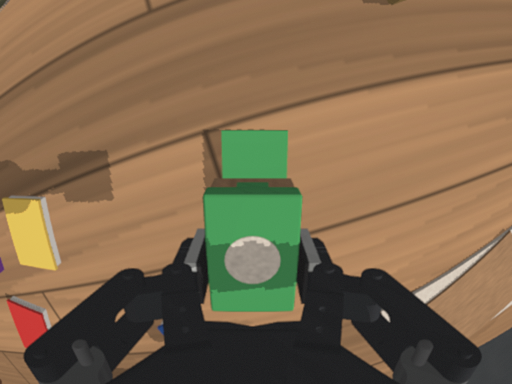

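The wrist view shows green held level at (252,260). The visible part of the green plinth is at (254,154), squarely under it. Its centre works out at about (451,301.5), so shift 4 mm outward and lower.

>>> {"fn": "drive_tool", "kwargs": {"targets": [{"linear": [-3.8,1,30],"rotation": [0,0,0],"hand": 38},{"linear": [0,0,37],"rotation": [0,0,0],"hand": 38},{"linear": [0,0,35],"rotation": [0,0,0],"hand": 38},{"linear": [0,0,24],"rotation": [0,0,0],"hand": 38},{"linear": [0,0,12],"rotation": [0,0,0],"hand": 38}]}}

```text
clock: 16.07
eef_pos: [0.4498, 0.2997, 0.1102]
tcp_rot: [-3.138, -0.005, 2.853]
ft_force: [-1.0, 0.1, -0.1]
gripper_width: 0.0435
grip_force: 31.9
```

>>> {"fn": "drive_tool", "kwargs": {"targets": [{"linear": [0,0,6],"rotation": [0,0,0],"hand": 38},{"linear": [0,0,4],"rotation": [0,0,0],"hand": 38},{"linear": [0,0,0],"rotation": [0,0,0],"hand": 38},{"linear": [0,0,0],"rotation": [0,0,0],"hand": 38},{"linear": [0,0,0],"rotation": [0,0,0],"hand": 38}]}}

```text
clock: 16.48
eef_pos: [0.4524, 0.3018, 0.1047]
tcp_rot: [3.14, -0.0, 2.853]
ft_force: [0.6, -0.3, -0.3]
gripper_width: 0.0435
grip_force: 32.0
```

>>> {"fn": "drive_tool", "kwargs": {"targets": [{"linear": [0,0,0],"rotation": [0,0,0],"hand": 47},{"linear": [0,0,0],"rotation": [0,0,0],"hand": 60},{"linear": [0,0,0],"rotation": [0,0,0],"hand": 75},{"linear": [0,0,0],"rotation": [0,0,0],"hand": 75},{"linear": [0,0,0],"rotation": [0,0,0],"hand": 75}]}}

```text
clock: 16.9
eef_pos: [0.4517, 0.3014, 0.1038]
tcp_rot: [-3.142, -0.001, 2.853]
ft_force: [-0.6, 1.0, -0.4]
gripper_width: 0.0748
grip_force: 0.0
```

>>> {"fn": "drive_tool", "kwargs": {"targets": [{"linear": [0,0,-15],"rotation": [0,0,0],"hand": 80},{"linear": [0,0,-30],"rotation": [0,0,0],"hand": 80},{"linear": [0,0,-40],"rotation": [0,0,0],"hand": 80},{"linear": [0,0,-40],"rotation": [0,0,0],"hand": 80},{"linear": [0,0,-30],"rotation": [0,0,0],"hand": 80}]}}

```text
clock: 17.32
eef_pos: [0.4522, 0.3015, 0.2618]
tcp_rot: [3.14, 0.0, 2.853]
ft_force: [0.2, 0.3, 0.1]
gripper_width: 0.0798
grip_force: 0.0
```

Run:
```python
from h import *
d=wrist();t=grab('top');o=r.get_obs();print(o['clock'])
sticker(d,'green',.052)
sticker(t,'yellow',.07);print('t',rects(t,'green',.052),rects(t,'yellow',.07),rects(t,'yellow',.02))
delta(446,-336,256,169)
```

```text
17.4167
sticker green [252. 175.] xy 452.1 302.9 dia 29.6 30.3 tool [ 2.1 -0.8]
sticker green [252. 139.] xy 418.0 312.7 dia 39.9 3.9 tool [37.6 -1. ]
sticker yellow [366. 229.] xy 443.8 -335.3 dia 31.2 30.5 tool [-171.4 -614.9]
t [([138.0, 232.0], [450.0, 288.9, 86.4, 65.7, -16.5])] [([366.0, 230.0], [443.3, -333.4, 82.3, 55.2, -3.5]), ([255.0, 232.0], [441.9, -37.4, 102.7, 74.2, -16.9])] [([366.0, 230.0], [443.5, -345.8, 86.5, 58.0, -3.5]), ([255.0, 232.0], [442.1, -35.0, 107.9, 77.9, -16.9])]
lin now [-173.6 -615.     4.8] lin after turn [-113.7 -628.8    8.6] rot [ 0.4  0.3 -5.5] yaw 163.5 17.4167
```

Green is set down at (452,303). Back for yellow: top view gives (443.6,-335), angle about -3.5°.

>>> {"fn": "drive_tool", "kwargs": {"targets": [{"linear": [0,0,0],"rotation": [0,0,-6.5],"hand": 80},{"linear": [0,0,0],"rotation": [0,0,-6.5],"hand": 80},{"linear": [-1.8,-37.4,0],"rotation": [0,0,0],"hand": 80},{"linear": [-1.8,-37.4,0],"rotation": [0,0,0],"hand": 80},{"linear": [-1.8,-37.4,0],"rotation": [0,0,0],"hand": 80}]}}

```text
clock: 17.83
eef_pos: [0.4496, 0.188, 0.2575]
tcp_rot: [-3.141, -0.003, 3.082]
ft_force: [0.8, -0.4, 0.6]
gripper_width: 0.0798
grip_force: 0.0
```

>>> {"fn": "drive_tool", "kwargs": {"targets": [{"linear": [-1.8,-37.4,0],"rotation": [0,0,0],"hand": 80},{"linear": [-1.8,-37.4,0],"rotation": [0,0,0],"hand": 80},{"linear": [-1.8,-37.4,0],"rotation": [0,0,0],"hand": 80},{"linear": [-1.8,-37.4,0],"rotation": [0,0,0],"hand": 80},{"linear": [-1.8,-37.4,0],"rotation": [0,0,0],"hand": 80}]}}

```text
clock: 18.25
eef_pos: [0.447, 0.0001, 0.2578]
tcp_rot: [3.141, -0.002, 3.081]
ft_force: [0.3, 0.1, -0.4]
gripper_width: 0.08
grip_force: 0.0
```

>>> {"fn": "drive_tool", "kwargs": {"targets": [{"linear": [-1.8,-37.4,0],"rotation": [0,0,0],"hand": 80},{"linear": [-1.8,-37.4,0],"rotation": [0,0,0],"hand": 80},{"linear": [-1.8,-37.4,0],"rotation": [0,0,0],"hand": 80},{"linear": [-1.8,-37.4,0],"rotation": [0,0,0],"hand": 80},{"linear": [-1.8,-37.4,0],"rotation": [0,0,0],"hand": 80}]}}

```text
clock: 18.67
eef_pos: [0.4445, -0.1871, 0.2578]
tcp_rot: [3.141, -0.002, 3.08]
ft_force: [1.2, -0.0, 0.1]
gripper_width: 0.0803
grip_force: 0.0
```

>>> {"fn": "drive_tool", "kwargs": {"targets": [{"linear": [-1.8,-37.4,0],"rotation": [0,0,0],"hand": 80},{"linear": [-1.8,-37.4,0],"rotation": [0,0,0],"hand": 80},{"linear": [-1.8,-37.4,0],"rotation": [0,0,0],"hand": 80},{"linear": [-1.8,-37.4,0],"rotation": [0,0,0],"hand": 80},{"linear": [0,0,0],"rotation": [0,0,0],"hand": 80}]}}

```text
clock: 19.08
eef_pos: [0.4429, -0.3408, 0.2574]
tcp_rot: [-3.139, -0.002, 3.075]
ft_force: [0.0, 0.0, -0.3]
gripper_width: 0.0799
grip_force: 0.0
```

>>> {"fn": "drive_tool", "kwargs": {"targets": [{"linear": [0,0,10],"rotation": [0,0,0],"hand": 80},{"linear": [0,0,20],"rotation": [0,0,0],"hand": 80},{"linear": [0,0,10],"rotation": [0,0,0],"hand": 80},{"linear": [0,0,0],"rotation": [0,0,0],"hand": 80},{"linear": [0,0,0],"rotation": [0,0,0],"hand": 80}]}}

```text
clock: 19.5
eef_pos: [0.4427, -0.3337, 0.2174]
tcp_rot: [3.14, -0.004, 3.081]
ft_force: [0.4, -0.8, -0.2]
gripper_width: 0.0797
grip_force: 0.0
```

```bash
sed -i "s/'yellow':\[((24,170,120)/'yellow':[((22,150,90)/" h.py
python3 - <<'E'
from h import *
delta(444,-335,120,176.5)
o=r.get_obs();d=wrist('w4')
print(rects(d,'yellow',.07,200),rects(d,'red',.036,200))
sticker(d,'yellow',.07)
E
```

```text
lin now [-1.7 -1.4 97.4] lin after turn [-1.4 -1.3 97.4] rot [ 0.1 -0.2  0.1] yaw 176.6 19.5
[([251.0, 177.0], [442.5, -334.2, 85.1, 51.6, -5.1])] [([382.0, 336.0], [657.5, -179.8, 36.3, 23.2, -20.3]), ([403.0, 273.0], [561.0, -168.4, 83.7, 23.7, 64.4]), ([268.0, 148.0], [421.7, -328.9, 62.3, 61.8, -9.3])]
sticker yellow [224. 236.] xy 475.7 -357.7 dia 15.3 8.7 tool [-33.7 -21.6]
sticker yellow [270. 233.] xy 475.3 -319.6 dia 5.7 10.0 tool [-31.   16.5]
sticker yellow [258. 231.] xy 471.8 -330.4 dia 19.4 27.0 tool [-28.2   5.5]
sticker yellow [276. 216.] xy 460.3 -315.0 dia 15.2 7.1 tool [-15.8  20.2]
sticker yellow [232. 223.] xy 465.4 -349.8 dia 40.3 19.9 tool [-23.  -14.2]
sticker yellow [250. 199.] xy 444.3 -334.4 dia 31.3 30.6 tool [-1.  -0.1]
sticker yellow [274. 168.] xy 421.1 -314.8 dia 6.1 8.6 tool [23.3 18.1]
```

View pics/w4.png

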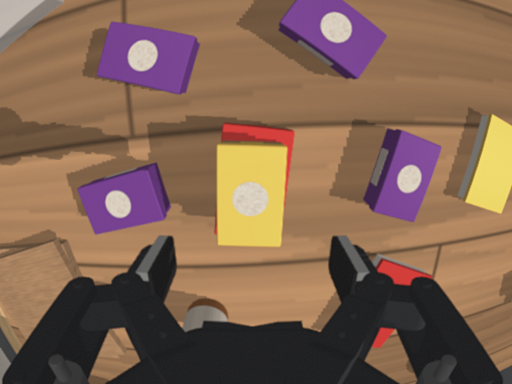

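Wrist view: the yellow lid's sticker is at (250,199), with red below it at (268,148). Yellow is at (444,-334.5), about -4.5°, and the fingers straddle it with room. Grasping.

>>> {"fn": "drive_tool", "kwargs": {"targets": [{"linear": [-1.4,-0.8,25],"rotation": [0,0,0.5],"hand": 80},{"linear": [0,0,30],"rotation": [0,0,0],"hand": 80},{"linear": [0,0,23],"rotation": [0,0,0],"hand": 80},{"linear": [0,0,13],"rotation": [0,0,0],"hand": 80},{"linear": [0,0,6],"rotation": [0,0,0],"hand": 80}]}}

```text
clock: 19.97
eef_pos: [0.4441, -0.3351, 0.1203]
tcp_rot: [3.14, -0.003, 3.072]
ft_force: [-0.5, 1.0, -0.2]
gripper_width: 0.0799
grip_force: 0.0
```

>>> {"fn": "drive_tool", "kwargs": {"newtons": 35, "targets": [{"linear": [0,0,0],"rotation": [0,0,0],"hand": 68},{"linear": [0,0,0],"rotation": [0,0,0],"hand": 60},{"linear": [0,0,0],"rotation": [0,0,0],"hand": 54},{"linear": [0,0,0],"rotation": [0,0,0],"hand": 47},{"linear": [0,0,0],"rotation": [0,0,0],"hand": 47}]}}

```text
clock: 20.38
eef_pos: [0.4456, -0.3367, 0.1233]
tcp_rot: [-3.14, 0.001, 3.072]
ft_force: [-0.3, 0.6, 6.8]
gripper_width: 0.0524
grip_force: 37.6
```

>>> {"fn": "drive_tool", "kwargs": {"targets": [{"linear": [0,0,-2],"rotation": [0,0,0],"hand": 47},{"linear": [0,0,-8],"rotation": [0,0,0],"hand": 47},{"linear": [0,0,-25],"rotation": [0,0,0],"hand": 47},{"linear": [0,0,-37],"rotation": [0,0,0],"hand": 47},{"linear": [0,0,-37],"rotation": [0,0,0],"hand": 47}]}}

```text
clock: 20.8
eef_pos: [0.4436, -0.3354, 0.2313]
tcp_rot: [3.14, -0.004, 3.071]
ft_force: [0.8, -1.5, -2.4]
gripper_width: 0.0519
grip_force: 37.1
```

>>> {"fn": "drive_tool", "kwargs": {"targets": [{"linear": [0,0,-20],"rotation": [0,0,0],"hand": 47},{"linear": [0,0,0],"rotation": [0,0,0],"hand": 47},{"linear": [0,0,0],"rotation": [0,0,0],"hand": 47},{"linear": [0,0,0],"rotation": [0,0,0],"hand": 47},{"linear": [0,0,0],"rotation": [0,0,0],"hand": 47}]}}

```text
clock: 21.22
eef_pos: [0.4438, -0.3354, 0.2489]
tcp_rot: [3.14, -0.004, 3.071]
ft_force: [0.5, 0.7, -1.3]
gripper_width: 0.0524
grip_force: 37.2
```

Run:
```python
from h import *
delta(442,-36,250,163.1)
o=r.get_obs();d=wrist();print(o['eef_pos'],o['grip_force'])
for m in rects(d,'red',.036,300):print(m)
```

```text
lin now [ 22.8 298.6  -0.5] lin after turn [ 88.8 286.   -1.1] rot [ 0.1 -0.2 12.9] yaw 176.0 21.2167
[ 0.44378891 -0.33543185  0.24887888] 37.15927004814148
([389.0, 264.0], [572.1, -171.9, 84.4, 45.6, 64.7])
([256.0, 140.0], [410.6, -326.9, 61.9, 39.7, 81.0])
```

>>> {"fn": "drive_tool", "kwargs": {"targets": [{"linear": [0.9,12,0],"rotation": [0,0,0],"hand": 47},{"linear": [1.8,24,0],"rotation": [0,0,0],"hand": 47},{"linear": [2.7,36,0],"rotation": [0,0,0],"hand": 47},{"linear": [2.9,38,0],"rotation": [0,0,0],"hand": 47},{"linear": [2.9,38,0],"rotation": [0,0,0],"hand": 47}]}}

```text
clock: 21.68
eef_pos: [0.4429, -0.1856, 0.2495]
tcp_rot: [3.14, -0.003, 3.07]
ft_force: [0.2, 0.9, -1.3]
gripper_width: 0.0523
grip_force: 37.1
```

>>> {"fn": "drive_tool", "kwargs": {"targets": [{"linear": [2.9,38,0],"rotation": [0,0,0],"hand": 47},{"linear": [2.9,38,0],"rotation": [0,0,0],"hand": 47},{"linear": [2.3,30,0],"rotation": [0,0,0],"hand": 47},{"linear": [1.7,22,0],"rotation": [0,0,0],"hand": 47},{"linear": [1.1,14,0],"rotation": [0,0,0],"hand": 47}]}}

```text
clock: 22.1
eef_pos: [0.4416, -0.0423, 0.2498]
tcp_rot: [3.14, -0.003, 3.074]
ft_force: [-0.3, -0.1, -0.9]
gripper_width: 0.0523
grip_force: 37.2
```

>>> {"fn": "drive_tool", "kwargs": {"targets": [{"linear": [0.7,8.5,0],"rotation": [0,0,2],"hand": 47},{"linear": [0,0,0],"rotation": [0,0,5],"hand": 47},{"linear": [0,0,0],"rotation": [0,0,4],"hand": 47},{"linear": [0,0,0],"rotation": [0,0,2],"hand": 47},{"linear": [0,0,0],"rotation": [0,0,0],"hand": 47}]}}

```text
clock: 22.52
eef_pos: [0.442, -0.036, 0.2498]
tcp_rot: [-3.141, -0.003, 2.844]
ft_force: [-0.2, 0.7, -2.0]
gripper_width: 0.0521
grip_force: 37.1
```

Run:
```python
from h import *
delta(442,-35,105,163.1)
o=r.get_obs();d=wrist('w5');print(o['eef_pos'],o['grip_force'])
sticker(d,'yellow',o['eef_pos'][2]-.0525)
print(rects(d,'yellow',.02,200))
```

```text
lin now [ -0.2   1.  144.8] lin after turn [  0.2   1.  144.8] rot [-0.  -0.2 -0.1] yaw 163.0 22.5167
[ 0.44195053 -0.03599273  0.2497775 ] 37.11368501186371
sticker yellow [252. 256.] xy 440.2 -34.8 dia 29.8 29.6 tool [2.1 0.7]
[([252.0, 240.0], [534.5, -63.3, 210.4, 127.2, -17.6]), ([254.0, 139.0], [410.2, -23.4, 75.8, 41.0, 72.2])]
```

View pics/w5.png

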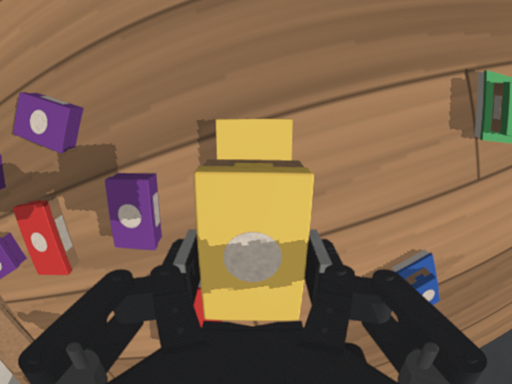

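Yellow is held level at (252,256), with the plinth's free end at (254,139), square to it. The plinth centre is about (442,-34.5), and the box needs +2 mm in x. Lower and release.

>>> {"fn": "drive_tool", "kwargs": {"targets": [{"linear": [-1.7,0.7,30],"rotation": [0,0,0],"hand": 47},{"linear": [0,0,36],"rotation": [0,0,0],"hand": 47},{"linear": [0,0,34],"rotation": [0,0,0],"hand": 47},{"linear": [0,0,22],"rotation": [0,0,0],"hand": 47},{"linear": [0,0,11],"rotation": [0,0,0],"hand": 47}]}}

```text
clock: 22.98
eef_pos: [0.4417, -0.0361, 0.1142]
tcp_rot: [-3.14, -0.007, 2.846]
ft_force: [-0.3, -0.4, -1.3]
gripper_width: 0.0519
grip_force: 37.1
```

>>> {"fn": "drive_tool", "kwargs": {"targets": [{"linear": [0,0,6],"rotation": [0,0,0],"hand": 47},{"linear": [0,0,3],"rotation": [0,0,0],"hand": 47},{"linear": [0,0,0],"rotation": [0,0,0],"hand": 47},{"linear": [0,0,0],"rotation": [0,0,0],"hand": 47},{"linear": [0,0,0],"rotation": [0,0,0],"hand": 47}]}}

```text
clock: 23.4
eef_pos: [0.4453, -0.0366, 0.1096]
tcp_rot: [3.141, 0.0, 2.845]
ft_force: [-0.2, -0.4, -0.6]
gripper_width: 0.0522
grip_force: 37.2
```

>>> {"fn": "drive_tool", "kwargs": {"targets": [{"linear": [0,0,0],"rotation": [0,0,0],"hand": 56},{"linear": [0,0,0],"rotation": [0,0,0],"hand": 68},{"linear": [0,0,0],"rotation": [0,0,0],"hand": 80},{"linear": [0,0,0],"rotation": [0,0,0],"hand": 80},{"linear": [0,0,0],"rotation": [0,0,0],"hand": 80}]}}

```text
clock: 23.82
eef_pos: [0.4446, -0.0365, 0.1087]
tcp_rot: [-3.142, -0.001, 2.845]
ft_force: [-0.2, -0.6, -0.5]
gripper_width: 0.0801
grip_force: 0.0
```

>>> {"fn": "drive_tool", "kwargs": {"targets": [{"linear": [0,0,-15],"rotation": [0,0,0],"hand": 85},{"linear": [0,0,-30],"rotation": [0,0,0],"hand": 85},{"linear": [0,0,-40],"rotation": [0,0,0],"hand": 85},{"linear": [0,0,-35],"rotation": [0,0,0],"hand": 85},{"linear": [0,0,-20],"rotation": [0,0,0],"hand": 85}]}}

```text
clock: 24.23
eef_pos: [0.4459, -0.0367, 0.2524]
tcp_rot: [3.141, 0.003, 2.845]
ft_force: [1.3, 0.1, 0.6]
gripper_width: 0.0849
grip_force: 0.0
```

Run:
```python
from h import *
delta(442,-336,225,170)
d=wrist();t=grab('top')
sticker(d,'yellow',.054)
sticker(t,'red',.036);print('t',rects(t,'red',.036),rects(t,'red',.02))
```

```text
lin now [ -83.9 -287.4   27.4] lin after turn [ -48.2 -295.5   27.4] rot [ 0.   0.2 -7. ] yaw 163.0 24.2333
sticker yellow [252. 176.] xy 444.4 -35.3 dia 31.2 31.1 tool [2.9 0.6]
sticker yellow [252. 129.] xy 402.5 -22.0 dia 48.0 4.6 tool [46.9  1. ]
sticker red [363. 230.] xy 442.8 -334.2 dia 32.3 31.5 tool [ -83.  -285.7]
t [([362.0, 230.0], [443.0, -332.9, 103.7, 63.3, -9.5]), ([304.0, 169.0], [617.6, -179.9, 126.8, 83.8, -25.0])] [([362.0, 230.0], [443.1, -336.7, 105.4, 64.3, -9.5]), ([304.0, 169.0], [620.3, -181.4, 128.8, 85.2, -25.0])]
```

Yellow is down at (444,-35). Red is last: (443,-334), yaw -9.5°.

>>> {"fn": "drive_tool", "kwargs": {"targets": [{"linear": [0,0,0],"rotation": [0,0,-3.7],"hand": 85},{"linear": [0,0,0],"rotation": [0,0,-3.7],"hand": 85},{"linear": [-5.8,-36.7,0],"rotation": [0,0,0],"hand": 85},{"linear": [-5.8,-36.7,0],"rotation": [0,0,0],"hand": 85},{"linear": [-5.8,-36.7,0],"rotation": [0,0,0],"hand": 85}]}}

```text
clock: 24.75
eef_pos: [0.4429, -0.1486, 0.2475]
tcp_rot: [3.141, -0.003, 2.976]
ft_force: [0.6, 1.0, 0.1]
gripper_width: 0.085
grip_force: 0.0
```

>>> {"fn": "drive_tool", "kwargs": {"targets": [{"linear": [-5.8,-36.7,0],"rotation": [0,0,0],"hand": 85},{"linear": [-5.8,-36.7,0],"rotation": [0,0,0],"hand": 85},{"linear": [-5.8,-36.7,0],"rotation": [0,0,0],"hand": 85},{"linear": [-5.8,-36.7,0],"rotation": [0,0,0],"hand": 85},{"linear": [-5.8,-36.7,0],"rotation": [0,0,0],"hand": 85}]}}

```text
clock: 25.17
eef_pos: [0.4405, -0.3353, 0.2472]
tcp_rot: [3.141, -0.003, 2.973]
ft_force: [0.6, 0.1, 0.7]
gripper_width: 0.0849
grip_force: 0.0
```

>>> {"fn": "drive_tool", "kwargs": {"targets": [{"linear": [0,0,20],"rotation": [0,0,0],"hand": 85},{"linear": [0,0,30],"rotation": [0,0,0],"hand": 85},{"linear": [0,0,20],"rotation": [0,0,0],"hand": 85},{"linear": [0,0,0],"rotation": [0,0,0],"hand": 85},{"linear": [0,0,0],"rotation": [0,0,0],"hand": 85}]}}

```text
clock: 25.58
eef_pos: [0.44, -0.3329, 0.1768]
tcp_rot: [3.14, -0.005, 2.974]
ft_force: [-0.1, -1.6, 1.2]
gripper_width: 0.0846
grip_force: 0.0
```

Run:
```python
from h import *
delta(443,-334,88,170.5)
d=wrist();sticker(d,'red',.036)
for m in rects(d,'red',.036,300):print(m)
```

```text
lin now [-3.6 -0.8 88.7] lin after turn [-3.1 -0.6 88.8] rot [ 0.1 -0.3 -0.1] yaw 170.4 25.5833
sticker red [252. 205.] xy 443.9 -333.0 dia 30.1 30.2 tool [-2.8  1. ]
([393.0, 346.0], [642.2, -197.1, 60.6, 43.9, 65.5])
([430.0, 279.0], [557.4, -168.8, 84.3, 22.9, 63.4])
([252.0, 197.0], [442.5, -332.4, 104.8, 61.9, -9.5])
```

>>> {"fn": "drive_tool", "kwargs": {"targets": [{"linear": [-2.5,0,25],"rotation": [0,0,0],"hand": 85},{"linear": [0,0,27],"rotation": [0,0,0],"hand": 85},{"linear": [0,0,20],"rotation": [0,0,0],"hand": 85},{"linear": [0,0,10],"rotation": [0,0,0],"hand": 85},{"linear": [0,0,5],"rotation": [0,0,0],"hand": 85}]}}

```text
clock: 26.05
eef_pos: [0.4437, -0.3339, 0.0913]
tcp_rot: [3.141, -0.002, 2.974]
ft_force: [-0.1, 0.1, 0.3]
gripper_width: 0.0851
grip_force: 0.0
```

>>> {"fn": "drive_tool", "kwargs": {"newtons": 40, "targets": [{"linear": [0,0,0],"rotation": [0,0,0],"hand": 76},{"linear": [0,0,0],"rotation": [0,0,0],"hand": 68},{"linear": [0,0,0],"rotation": [0,0,0],"hand": 63},{"linear": [0,0,0],"rotation": [0,0,0],"hand": 56},{"linear": [0,0,0],"rotation": [0,0,0],"hand": 56}]}}

```text
clock: 26.47
eef_pos: [0.4447, -0.3346, 0.0934]
tcp_rot: [-3.141, 0.001, 2.974]
ft_force: [-0.0, 1.8, 5.7]
gripper_width: 0.0608
grip_force: 43.4
```

>>> {"fn": "drive_tool", "kwargs": {"targets": [{"linear": [0,0,-2],"rotation": [0,0,0],"hand": 56},{"linear": [0,0,-8],"rotation": [0,0,0],"hand": 56},{"linear": [0,0,-25],"rotation": [0,0,0],"hand": 56},{"linear": [0,0,-37],"rotation": [0,0,0],"hand": 56},{"linear": [0,0,-37],"rotation": [0,0,0],"hand": 56}]}}

```text
clock: 26.88
eef_pos: [0.4428, -0.3336, 0.2015]
tcp_rot: [3.141, -0.004, 2.974]
ft_force: [0.9, -1.1, -1.2]
gripper_width: 0.0609
grip_force: 44.4
```

>>> {"fn": "drive_tool", "kwargs": {"targets": [{"linear": [0,0,-30],"rotation": [0,0,0],"hand": 56},{"linear": [0,0,-18],"rotation": [0,0,0],"hand": 56},{"linear": [0,0,0],"rotation": [0,0,0],"hand": 56},{"linear": [0,0,0],"rotation": [0,0,0],"hand": 56},{"linear": [0,0,0],"rotation": [0,0,0],"hand": 56}]}}

```text
clock: 27.3
eef_pos: [0.4433, -0.3338, 0.2476]
tcp_rot: [3.141, -0.003, 2.974]
ft_force: [-0.0, -0.2, -2.7]
gripper_width: 0.0609
grip_force: 44.5
```

Run:
```python
from h import *
delta(619.5,-181,250,155)
o=r.get_obs();d=wrist();print(o['eef_pos'],o['grip_force'])
sticker(d,'red',o['eef_pos'][2]-.0525)
```

```text
lin now [-148.2  180.1   -2.6] lin after turn [-95.2 213.   -2.4] rot [ 0.  -0.2 15.4] yaw 170.4 27.3
[ 0.44325211 -0.33380728  0.24764121] 44.46564853191376
sticker red [252. 252.] xy 439.2 -332.4 dia 28.6 28.2 tool [4.  0.5]
```

>>> {"fn": "drive_tool", "kwargs": {"targets": [{"linear": [-7.6,9.3,0],"rotation": [0,0,0],"hand": 56},{"linear": [-15.2,18.5,0],"rotation": [0,0,0],"hand": 56},{"linear": [-22.2,27,0],"rotation": [0,0,0],"hand": 56},{"linear": [-24.1,29.3,0],"rotation": [0,0,0],"hand": 56},{"linear": [-24.1,29.3,0],"rotation": [0,0,0],"hand": 56}]}}

```text
clock: 27.77
eef_pos: [0.5552, -0.2363, 0.2468]
tcp_rot: [3.141, -0.004, 2.973]
ft_force: [0.5, -1.3, -2.4]
gripper_width: 0.0609
grip_force: 44.4
```

>>> {"fn": "drive_tool", "kwargs": {"targets": [{"linear": [-21.6,26.2,0],"rotation": [0,0,0],"hand": 56},{"linear": [-15.2,18.5,0],"rotation": [0,0,0],"hand": 56},{"linear": [-9.5,11.6,0],"rotation": [0,0,0],"hand": 56},{"linear": [-5.7,6.9,0],"rotation": [0,0,0],"hand": 56},{"linear": [-2.5,3.1,0],"rotation": [0,0,0],"hand": 56}]}}

```text
clock: 28.18
eef_pos: [0.6197, -0.1807, 0.2471]
tcp_rot: [3.141, -0.003, 2.975]
ft_force: [-0.2, -0.2, -2.6]
gripper_width: 0.0605
grip_force: 44.4
```

>>> {"fn": "drive_tool", "kwargs": {"targets": [{"linear": [0,0,0],"rotation": [0,0,4],"hand": 56},{"linear": [0,0,0],"rotation": [0,0,6],"hand": 56},{"linear": [0,0,0],"rotation": [0,0,4],"hand": 56},{"linear": [0,0,0],"rotation": [0,0,1.4],"hand": 56},{"linear": [0,0,0],"rotation": [0,0,0],"hand": 56}]}}

```text
clock: 28.6
eef_pos: [0.6186, -0.1826, 0.2481]
tcp_rot: [-3.141, -0.002, 2.704]
ft_force: [-0.0, -0.6, -1.7]
gripper_width: 0.061
grip_force: 44.4
```

Run:
```python
from h import *
delta(619.5,-181,115,155)
o=r.get_obs();d=wrist('w6');print(o['eef_pos'],o['grip_force'])
for z in(.0525,.0574):sticker(d,'red',o['eef_pos'][2]-z)
print(rects(d,'red',.02,200))
```

```text
lin now [ -0.4   1.9 133.1] lin after turn [-1.000e-01  1.800e+00  1.331e+02] rot [-0.  -0.1 -0.1] yaw 154.9 28.6
[ 0.61863858 -0.18259954  0.24813696] 44.43586885929108
sticker red [252. 252.] xy 614.9 -180.2 dia 28.6 28.2 tool [4.5 0.4]
sticker red [252. 252.] xy 617.4 -181.4 dia 29.7 29.3 tool [1.7 0.4]
[([252.0, 232.0], [702.6, -221.1, 246.4, 143.8, -25.0]), ([255.0, 125.0], [576.5, -159.2, 86.4, 30.7, 64.6])]
```

View pics/w6.png

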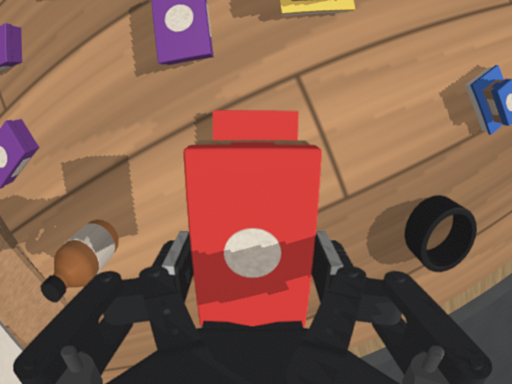

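Red is held level at (252,252). The red plinth's end is at (255,125), square to it, giving a centre of about (620.4,-180.6). The box needs +3,+1 mm. Bottle and tape are well clear. Lower and release.

>>> {"fn": "drive_tool", "kwargs": {"targets": [{"linear": [-2.4,2,30],"rotation": [0,0,0],"hand": 56},{"linear": [0,0,35],"rotation": [0,0,0],"hand": 56},{"linear": [0,0,30],"rotation": [0,0,0],"hand": 56},{"linear": [0,0,20],"rotation": [0,0,0],"hand": 56},{"linear": [0,0,10],"rotation": [0,0,0],"hand": 56}]}}

```text
clock: 29.07
eef_pos: [0.62, -0.1807, 0.1198]
tcp_rot: [-3.14, -0.006, 2.706]
ft_force: [-0.8, -0.5, -3.0]
gripper_width: 0.0607
grip_force: 44.4
```

>>> {"fn": "drive_tool", "kwargs": {"targets": [{"linear": [0,0,5],"rotation": [0,0,0],"hand": 56},{"linear": [0,0,3],"rotation": [0,0,0],"hand": 56},{"linear": [0,0,0],"rotation": [0,0,0],"hand": 56},{"linear": [0,0,0],"rotation": [0,0,0],"hand": 56},{"linear": [0,0,0],"rotation": [0,0,0],"hand": 56}]}}

```text
clock: 29.48
eef_pos: [0.6233, -0.1812, 0.1169]
tcp_rot: [3.142, 0.001, 2.705]
ft_force: [0.3, 0.9, -2.4]
gripper_width: 0.0607
grip_force: 44.4
```

>>> {"fn": "drive_tool", "kwargs": {"targets": [{"linear": [0,0,0],"rotation": [0,0,0],"hand": 65},{"linear": [0,0,0],"rotation": [0,0,0],"hand": 76},{"linear": [0,0,0],"rotation": [0,0,0],"hand": 85},{"linear": [0,0,0],"rotation": [0,0,0],"hand": 85},{"linear": [0,0,0],"rotation": [0,0,0],"hand": 85}]}}

```text
clock: 29.9
eef_pos: [0.6225, -0.1809, 0.1155]
tcp_rot: [-3.141, -0.001, 2.705]
ft_force: [1.0, 0.1, -0.2]
gripper_width: 0.0851
grip_force: 0.0
```

>>> {"fn": "drive_tool", "kwargs": {"targets": [{"linear": [0,0,-15],"rotation": [0,0,0],"hand": 85},{"linear": [0,0,-30],"rotation": [0,0,0],"hand": 85},{"linear": [0,0,-40],"rotation": [0,0,0],"hand": 85},{"linear": [0,0,-40],"rotation": [0,0,0],"hand": 85},{"linear": [0,0,-20],"rotation": [0,0,0],"hand": 85}]}}

```text
clock: 30.32
eef_pos: [0.6239, -0.1813, 0.2656]
tcp_rot: [3.141, 0.004, 2.705]
ft_force: [0.6, -0.7, 0.7]
gripper_width: 0.0851
grip_force: 0.0
```

>>> {"fn": "drive_tool", "kwargs": {"targets": [{"linear": [0,0,0],"rotation": [0,0,0],"hand": 85},{"linear": [0,0,0],"rotation": [0,0,0],"hand": 85},{"linear": [0,0,0],"rotation": [0,0,0],"hand": 85},{"linear": [0,0,0],"rotation": [0,0,0],"hand": 85},{"linear": [0,0,0],"rotation": [0,0,0],"hand": 85}]}}

```text
clock: 30.73
eef_pos: [0.6217, -0.1807, 0.2584]
tcp_rot: [-3.141, -0.004, 2.705]
ft_force: [0.1, -0.0, -0.2]
gripper_width: 0.0849
grip_force: 0.0
```

Run:
```python
from h import *
d=wrist();t=grab('top','end_top');s=grab('side')
sticker(d,'red',.056)
for c,z in(('blue',.05),('green',.052),('yellow',.054)):sticker(t,c,z)
cv2.imwrite('pics/end.png',np.vstack([t['image'][80:290],s['image'][130:384]])[:,:,::-1])
```

```text
sticker red [253. 178.] xy 622.3 -179.8 dia 30.3 30.3 tool [0.2 1. ]
sticker blue [192. 156.] xy 660.2 138.1 dia 28.8 23.2 tool [100.3 305. ]
sticker green [133. 231.] xy 450.4 302.1 dia 34.0 30.4 tool [359.8 365. ]
sticker green [143. 233.] xy 444.6 274.4 dia 13.1 66.3 tool [353.3 337.4]
sticker yellow [ 31. 322.] xy 211.2 575.7 dia 174.4 16.7 tool [692.2 511.7]
sticker yellow [ 51. 307.] xy 249.0 522.3 dia 52.8 71.2 tool [635.4 479.4]
```

View pics/end.png

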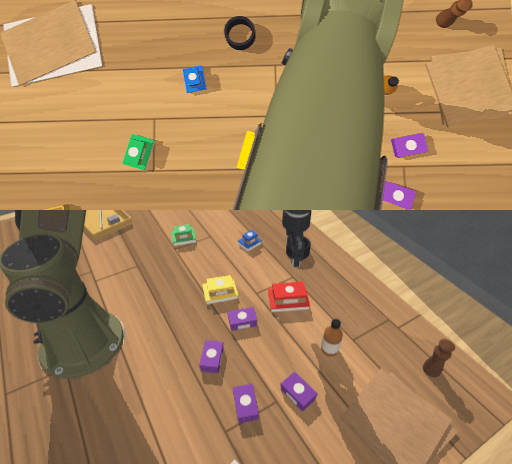

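The final views show all four boxes upright and centred on plinths of their own colour. In the side half, green is at (183,235), blue (250,240), yellow (220,289) and red (289,295). Bottle and tape are where they were, and the gripper is clear. Handing in.

```bash
python3 -c "
from workcell import r
print(r.sign_off())"
```

```text
the job is handed in; nothing more can be done
None
```

All four boxes stand on the plinths of their own colour, each within about 3 mm of centre by my measurements; bottle and tape were not touched, and the job is handed in at about 31 s (sign-off gave no verdict).

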